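# Slide carrier under the spring clip of the copying stage

## Robot

A 6-joint arm with a two-finger parallel gripper is mounted at the origin on the work surface. World frame = base frame: x ahead of the robot, y to its left, z up, the work surface at z = 0. Lengths are in m, angles in rad, forces in N, time in s.
With the tool pointing down it reaches from about 0.325 to 0.85 m from the base axis. Payload 15.5 kg.
Tool frame: the origin (TCP) lies at the very end of the fingers, on their centre line; the grasp point (between the pads) lies 19 mm behind it; z points along the fingers, y is the direction in which the jaws open and shut (so a half turn about z gives the same grasp; the last joint's range is limited). The gripper opens to 91 mm and grips with 3 to 60 N. Pads are 32 mm wide; open, the fingers measure 118 mm over their backs; the gripper's body (76 mm by 178 mm) begins 60 mm behind the grasp point.
Start: joints at [1.244, 0.494, 1.345, -0, 1.302, -0.096], TCP at [0.144, 0.608, 0.214] pointing down, gripper open.
Joint ranges: [-2.91, 2.91], [-0.82, 2.16], [0.22, 2.67], [-1.22, 4.37], [0.12, 2.79], [-3.08, 3.08]. Speed limits (rad/s): [1.89, 1.89, 2.57, 3.01, 3.01, 3.01].

## Interface

Orientations are given as a rotation vector (axis times angle).
In Python, from plant import read_state, eyes, workorder, finder gives the robot as it stands. The module is installed in compiled form; this text tells all that it offers.
- The arm moves only by the tool drive_tool, never from a script. Its arguments are lists of equal length, an entry for each row: "dp": the shift along the tool's x, y, z each as a share of 100 mm, from -1 to 1, a list of three; "angular": the turn, a rotation vector about the tool's x, y, z each as a share of 45 degrees, from -1 to 1, a list of three. In form: {"dp": [[dx, dy, dz], ...], "angular": [[wx, wy, wz], ...]}. A call has 1 to 8 rows; each row is the pose to reach, as a shift and turn from the pose commanded when the call began, along the tool's axes at that moment; what a row does not reach only later rows make up. A row lasts 1/12 s, in which the tool goes at most 41.7 mm and 7.16 degrees, less where a joint would pass 70% of its speed; a pose out of reach is approached as far as the arm can. A call with a number of a shift or a turn outside -1 to 1 is refused whole. A call with a gripper value outside its range is refused whole. "fingers" is the gripper's target within -1 to 1 (shut at 1, half-way at 0, fully open at -1), set as the call begins (left out, the last holds). The fingers move at their own pace and stop on an object; "force" is the grip in N (left out, the last holds). Time passes only in rows, so rows that repeat a pose let the fingers close. It gives the time, the measured TCP pose, the force and the opening at its end, in the units of the state.
- read_state(): the state, without advancing time (a new reading comes with each control period).
- eyes.camera(name): name is "scene" or "top"; returns a dict with "color" (400x640x3 uint8, red, green, blue), "fov_y" (degrees; the focal length in pixels is half the picture's height over the tangent of half this angle, whatever the lens; pixels are square), "cx", "cy" (the principal point, pixels), "pose" (4x4, takes a point from camera to world coordinates). Camera axes: x right, y down, z forward; pixel columns grow to the right and rows downward; lengths in m; the calibration is good to about 2 mm. A picture is of the moment at which its call begins. There is no depth.
- workorder.hand_in(): hands the job in, once; it reports no verdict.
Trained networks look in a picture, given as the dict that the camera call returned (one of the last four; its "shot" number tells which), for a name from the list of things; names that differ only in an ending like _2 or _b are one class to them, and where a whole thing is asked for, a point or a joint stands for the part that bears it (a point fixed in the world has none). Each returns a list of dicts, best first, with "confidence" (0 to 1); they miss things now and then, are a little off and sometimes report something else, mostly with a low value. They report only what shows in the picture. A call takes as long as a camera call. They do not tell look-alikes from the thing itself.
- finder.spot_in(picture, name): "point" ([column, row] in pixels, amid what is visible of it).
The state is a dict: "time_s": time; "joint_pos": joint angles; "joint_vel": joint speeds; "effort": joint torques, N m; "eef_pos": TCP position; "eef_rot": TCP orientation; "contact_force": force on the tool from outside, world axes, zero at the start; "moment": the same for the moment, N m; "opening": opening from 0.0 (shut) to 1.0 (fully open).
Only numpy, scipy, OpenCV 4.12 (cv2) and the standard library are available. Lean on these libraries where they do the work, as an engineer would, in place of code of your own. Each camera call takes 0.05 s, during which the arm holds its last target.

## Task

Load the slide carrier into the copying stage using the fingertips only: with one fingertip press the clip's long thumb plate down and keep it down so that the jaw stands open, and meanwhile push the flat carrier along its guides with the other fingertip, under the jaw, until it is fully home against the end stop. Then let the clip up so that it clamps the carrier, and leave. Do not pick up or lift the carrier, and leave the film can, the cassette and the loupe beside the stage where they are.

Things in the scene. Friction and masses are not known exactly. Their poses are not given: they have to be found in the camera images.
- stage: Copying stage: black light box 210 (x) x 90 (y) x 25 mm high, fixed. Origin: centre of underside. +x: the carrier is pushed this way; +y: side of the thumb plate; z up. Other entries give stage positions in mm in this frame; 'deck' = its top, z = 25. Guide rails 5 mm high, x -66 to 79, inner faces y = +-29.5. End stop: bar across the track, 10 mm high, near face at x = 79.
- carrier: Slide carrier: loose flat grey plate 70 (x) x 56 (y) x 10 mm thick, 40 to 130 g, a paper-mounted slide in its top, lying between the rails, 1.5 mm play each side. Origin: centre of underside; its x along the stage's x. Starts with its centre at stage x = -18 to 12. Fully home its centre is at stage x = 44, its rear edge (the one to push) at stage x = 9.
- clip (a joint): Angle of the spring clip (rad), a see-saw on a hinge along stage x at y = 40, z = 31. 0 = at rest, thumb plate up, jaw down; grows as the plate is pressed; stop at 0.32. The jaw just clears the carrier at 0.14; 0.22 or more is safe. When clamping the carrier: about 0.13. On the middle of the plate about 2 N starts it and 6 N holds it at the stop.
- thumb_top (a point): Top face of the thumb plate, mid-length, 32 mm outward of the hinge. The plate: aluminium strip 115 mm long (stage x -95 to 20), 36 wide (y 48 to 84), 3 thick, beside the stage, nothing beneath. At rest it slopes up outward 0.25 rad and this point is 13 mm above the deck; at the clip's stop 3 mm above, so a second fingertip level with it meets the carrier's rear edge. Fingertips can slide along it.
- jaw_lip (a point): Middle of the underside of the jaw's lip. The jaw is the clip's steel arm, 16 mm wide (stage x 55 to 71), from the hinge across the track to stage y = -4; its lip (stage y -4 to 10) at rest hangs 6 mm above the deck and blocks the carrier; it rises as the thumb plate is pressed.
- film_can: Bystander: upright film can, 34 mm diameter, 51 mm high. Origin: centre of its underside.
- cassette: Bystander: cassette lying flat, 64 x 100 x 12 mm. Origin: centre of its underside.
- loupe: Bystander: upright dark metal loupe, 42 mm diameter, 40 mm high. Origin: centre of its underside.
Things that resemble listed ones, but are neither listed nor needed, are in the scene too. Of the things that look like the stage, the larger one is meant. Leave any purple look-alike of the carrier alone.

How it is judged:
On the way, in this order (a step that is already met when the one before it is completed fails the run):
1. a fingertip holds the thumb plate down, jaw open, with the carrier still outside (value of joint clip above 0.16 rad and contact force between the fingers and clip above 0.5 N and x of carrier in the frame of stage below 0.024 m), for 0.2 s.
2. the carrier is within 3 mm of the end stop while a fingertip still holds the clip down (x of carrier in the frame of stage above 0.041 m and value of joint clip above 0.145 rad and contact force between the fingers and clip above 0.5 N), for 0.2 s.
At the end, for the whole second after the job is handed in: The carrier lies flat on the deck at rest within 3 mm of the end stop, and the released clip clamps it: the jaw bears on it with more than 1 N (x of carrier in the frame of stage between 0.041 and 0.047 m and z of carrier in the frame of stage between 0.02 and 0.03 m and value of joint clip between 0.1 and 0.17 rad and contact force between clip and carrier above 1 N and linear speed of carrier below 0.01 m/s); the robot touches nothing.
It fails at once if the carrier is lifted more than 6 mm off the deck or tipped more than 0.2 rad (z of carrier in the frame of stage above 0.031 m or angle between carrier's own z axis and vertical above 0.2 rad).
It fails at once if a bystander is moved more than 15 mm or tipped over (distance of any of film_can, cassette, loupe from where it was at the start of the episode above 0.015 m or angle between any of film_can, loupe's own z axis and vertical above 0.5 rad).
It also fails if it takes over 53 s, if anything falls off the work surface, if the arm or the gripper's body presses on something with over 40 N, if the wrist force passes 120 N, or if a joint passes its speed limit or range.

## Working session

There is one attempt and no reset: what is moved stays moved. The work goes in short steps, Python scripts to look and compute and a tool call to move; the robot and the scene stay as the last step left them, time stands still between calls to the robot, and variables do not carry over. Pictures are saved under pics/ and viewed, and the job is handed in when it is done.

Besides the shell and the picture viewer there is one more tool, called after "Request:" in YAML: its name, and indented under it one key for each argument. drive_tool: Moves the arm, as the interface text tells. Shift numbers are shares of 100 mm and turn numbers shares of 45 degrees, none past 1 either way. Its arguments: {"type":"object","properties":{"dp":{"type":"array","items":{"type":"array","items":{"type":"number"}}},"angular":{"type":"array","items":{"type":"array","items":{"type":"number"}}},"fingers":{"type":"number"},"force":{"type":"number"}},"required":["dp","angular"]}

```bash
mkdir -p pics; python3 - <<'E'
from plant import read_state, eyes, finder
import cv2,pickle
s=read_state();print({k:s[k] for k in s})
P={}
for n in("scene","top"):
    p=eyes.camera(n);P[n]=p
    cv2.imwrite(f"pics/{n}0.png",p["color"][:,:,::-1])
    print(n,p["fov_y"],p["cx"],p["cy"],p["pose"].tolist() if hasattr(p["pose"],"tolist") else p["pose"])
    for o in("stage","carrier","clip","thumb_top","jaw_lip","film_can","cassette","loupe"):
        print(o,[(r["point"],round(r["confidence"],2)) for r in finder.spot_in(p,o)])
pickle.dump(P,open("p0.pkl","wb"))
E
```

```text
{'time_s': 0.0, 'joint_pos': array([ 1.24349467e+00,  4.94224721e-01,  1.34612352e+00, -1.27945712e-06,
        1.30251846e+00, -9.54784019e-02]), 'joint_vel': array([-0.00133011,  0.00157456,  0.00039039,  0.00245632, -0.00208747,
       -0.00025728]), 'effort': array([ 9.26123030e-04, -8.78828287e+01, -3.81855547e+01,  7.05572125e-02,
        5.32465323e-02, -1.44281039e-04]), 'eef_pos': array([0.14345507, 0.60791821, 0.21331503]), 'eef_rot': array([-3.63300867e-01, -3.12024696e+00,  1.95695746e-03]), 'contact_force': array([ 0.38740842, -0.00922829, -0.53891594]), 'moment': array([0.03566952, 0.05555525, 0.00580184]), 'opening': 0.9965249431134359}
scene 57.49264142627572 319.5343788965906 198.24823992140878 [[-0.32955046139436023, 0.5590629188423992, -0.7608187341083165, 1.2237296409674658], [0.943909668764774, 0.1773731717000713, -0.2785198290489057, 0.2345094877560732], [-0.020761276625941967, -0.8099304974727609, -0.5861583051159363, 0.5202358058058102], [0.0, 0.0, 0.0, 1.0]]
stage [([229.4, 263.1], 0.84), ([279.7, 201.3], 0.74)]
carrier [([300.1, 163.5], 0.7), ([303.4, 192.0]
[... 349 characters left out ...]
644376814 [[-0.0016303527180783562, -0.9818421521553653, 0.18969272574596918, 0.43627976764412324], [-0.9994882086755276, 0.0076602176049244694, 0.031058682921694378, 0.014498754045526113], [-0.03194781164023287, -0.18954500604649552, -0.981352142716484, 0.8607371937513975], [0.0, 0.0, 0.0, 1.0]]
stage [([379.4, 204.5], 0.72), ([388.1, 95.2], 0.55)]
carrier [([397.4, 201.5], 0.97), ([407.3, 296.4], 0.62)]
clip [([365.9, 212.1], 0.89), ([378.5, 103.6], 0.64)]
thumb_top [([367.1, 208.4], 0.73), ([380.2, 104.7], 0.6)]
jaw_lip [([379.5, 106.7], 0.93), ([368.1, 209.5], 0.82)]
film_can [([457.3, 217.7], 0.73)]
cassette [([309.3, 157.5], 0.73), ([457.2, 159.8], 0.55)]
loupe [([308.5, 161.7], 0.82)]
```

View pics/scene0.png

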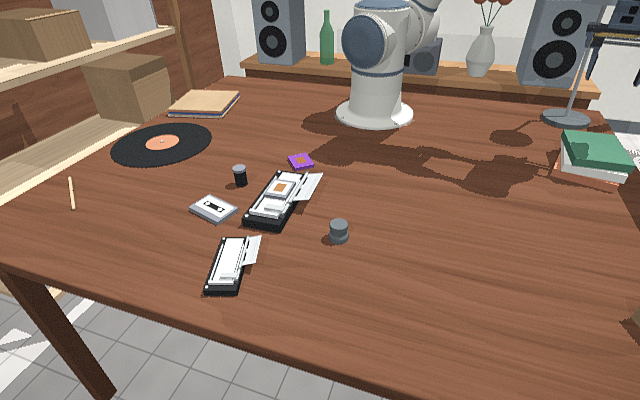

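View pics/top0.png

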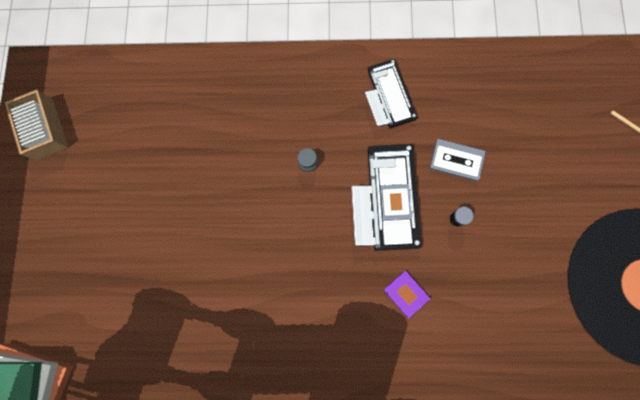

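```bash
python3 - <<'E'
import pickle,cv2
P=pickle.load(open("p0.pkl","rb"))
t=P["top"]["color"][40:340,280:490,::-1]
cv2.imwrite("pics/topz.png",cv2.resize(t,None,fx=2,fy=2,interpolation=2))
t=P["top"]["color"][140:260,310:450,::-1]
cv2.imwrite("pics/topz2.png",cv2.resize(t,None,fx=5,fy=5,interpolation=2)[:, :])
t=P["scene"]["color"][195:345,150:340,::-1]
cv2.imwrite("pics/scz.png",cv2.resize(t,None,fx=4,fy=4,interpolation=2))
E
```

```text
(no output)
```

View pics/topz2.png

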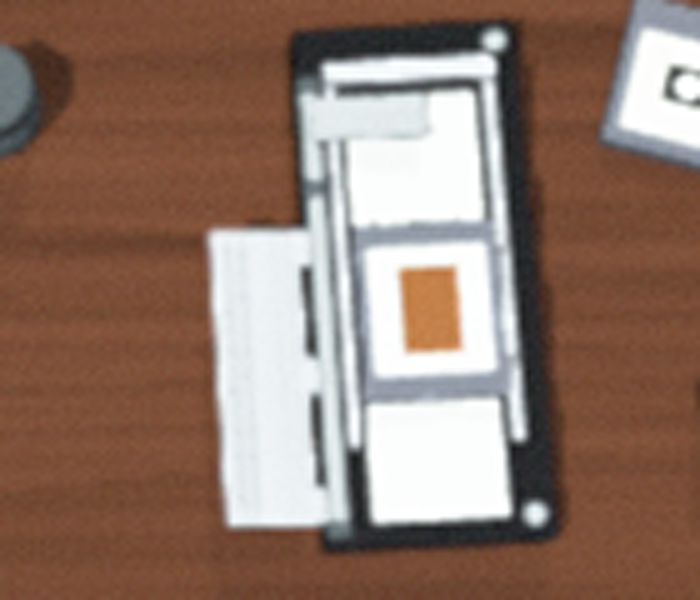

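View pics/scz.png

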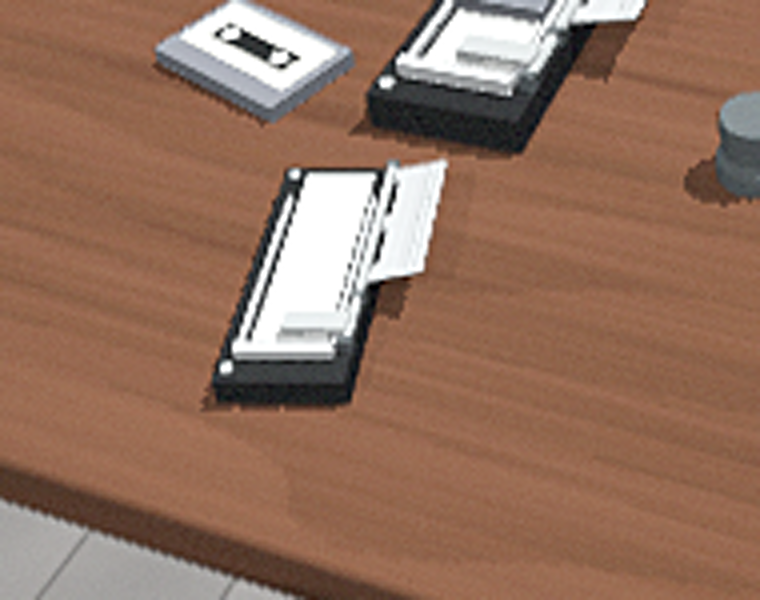

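Top view: two stage-like things. The one at about (392,198) is the larger: it is about 100 px long and holds the grey carrier at (397,202). The small one at (390,95) is about 65 px long and is empty. I take the larger one; the purple carrier at (407,295) is the look-alike. The enlarged crop confirms this: thumb plate at left (+y), jaw at the top end (+x). Next I fit the stage pose.

```bash
cat > h.py <<'E'
import numpy as np,cv2
def proj(p,X):
    X=np.atleast_2d(X);T=np.linalg.inv(np.array(p["pose"]));c=X@T[:3,:3].T+T[:3,3]
    f=200/np.tan(np.radians(p["fov_y"])/2)
    return np.c_[p["cx"]+f*c[:,0]/c[:,2],p["cy"]+f*c[:,1]/c[:,2]]
def S2W(q,X):
    X=np.atleast_2d(X)/1000.;c,s=np.cos(q[2]),np.sin(q[2])
    return np.c_[q[0]+c*X[:,0]-s*X[:,1],q[1]+s*X[:,0]+c*X[:,1],X[:,2]]
E
cat > fit.py <<'E'
import pickle,numpy as np,cv2
from h import *
from scipy.optimize import least_squares
P=pickle.load(open("p0.pkl","rb"));p=P["top"]
M=[((105,45,25),(293,35)),((105,-45,25),(517,22)),((-105,-45,25),(556,535)),((-105,45,25),(323,548)),
((79,29.5,35),(326,84)),((79,-29.5,35),(497,78)),((-66,29.5,30),(360,447)),((-66,-29.5,30),(514,440)),
((20,84,41),(208,230)),((-95,84,41),(228,527))]
S=np.array([m[0] for m in M],float);U=(np.array([m[1] for m in M],float)+.5)/5-.5+[310,140]
r=least_squares(lambda q:(proj(p,S2W(q,S))-U).ravel(),[.45,-.1,0],loss='soft_l1')
q=r.x;print(q,np.round((proj(p,S2W(q,S))-U),2).tolist())
np.save("q.npy",q)
for fr in (( 360,402),(510,395),(357,232),(498,222)):
    u=(np.array(fr)+.5)/5-.5+[310,140]
    s=least_squares(lambda a:(proj(p,S2W(q,[[a[0],a[1],35]]))[0]-u),[0,0]).x
    print("carrier corner",s)
import sys
def draw(p,cx,o,sc,name):
    im=cv2.resize(p["color"][o[1]:o[1]+cx[1],o[0]:o[0]+cx[0],::-1].copy(),None,fx=sc,fy=sc,interpolation=2)
    def pl(L,c):
        u=((proj(p,S2W(q,np.array(L,float)))-o+.5)*sc-.5).astype(int);cv2.polylines(im,[u.reshape(-1,1,2)],True,c,1)
    for z,c in((25,(0,0,255)),(0,(255,0,255))): pl([(105,45,z),(105,-45,z),(-105,-45,z),(-105,45,z)],c)
    pl([(20,84,41),(-95,84,41),(-95,48,32),(20,48,32)],(255,0,0))
    pl([(79,29.5,30),(79,-29.5,30),(-66,-29.5,30),(-66,29.5,30)],(0,180,0))
    pl([(55,-4,33),(71,-4,33),(71,40,33),(55,40,33)],(0,140,255))
    cv2.imwrite(name,im)
draw(p,(140,120),np.array([310,140]),5,"pics/ov_t.png")
draw(P["scene"],(110,80),np.array([230,160]),6,"pics/ov_s.png")
E
python3 fit.py
```

```text
[ 0.59460345 -0.1007586   0.03661745] [[-0.03, -1.19], [-0.12, -0.66], [0.66, 1.44], [0.35, 0.73], [2.32, -0.31], [-2.05, -0.47], [-0.03, 0.15], [-0.17, 0.28], [0.08, 0.11], [-0.83, -0.06]]
carrier corner [-48.87256067  28.86215201]
carrier corner [-48.60605314 -28.7889433 ]
carrier corner [18.07760037 25.72147935]
carrier corner [ 19.59353791 -29.40471952]
```

View pics/ov_t.png

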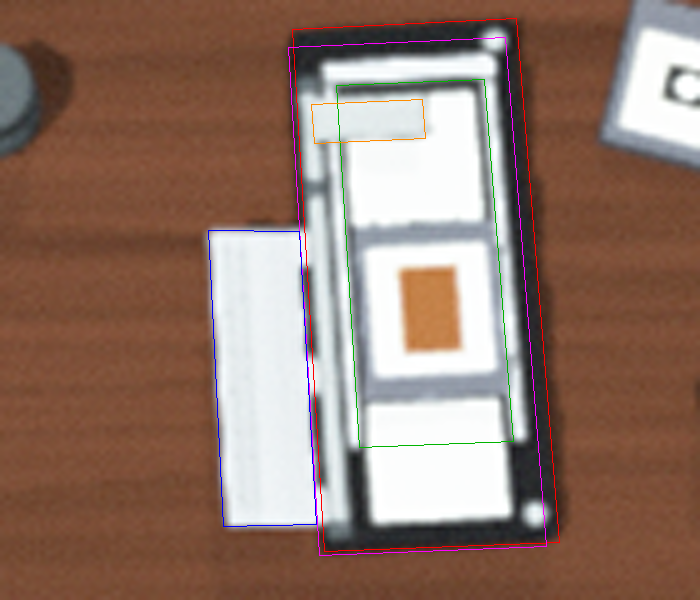

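View pics/ov_s.png

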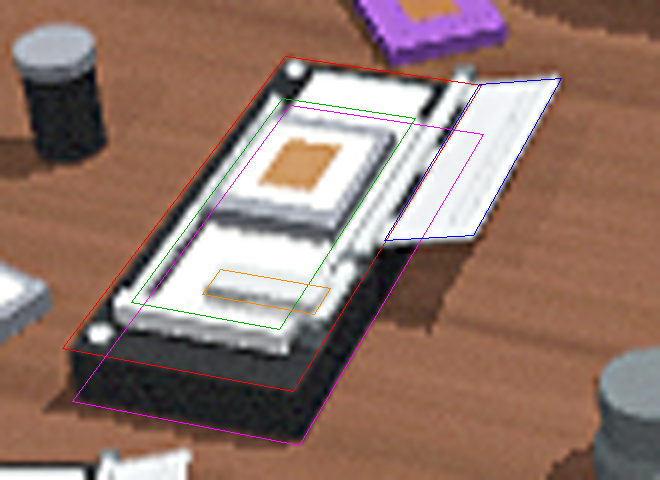

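Request:
drive_tool:
  dp:
    - [0,-0.4,0]
    - [0,-0.8,0]
    - [0,-1,0]
    - [0,-1,0]
  angular:
    - [0,0,-0.15]
    - [0,0,-0.3]
    - [0,0,-0.342]
    - [0,0,-0.342]
  fingers: -0.21
  force: 40

```text
time_s: 1.23
eef_pos: [0.1194, 0.5069, 0.214]
eef_rot: [0.062, -3.14, 0.004]
contact_force: [0.3, 1.6, -0.1]
opening: 0.74
```

```bash
cat > w.py <<'E'
from plant import read_state
import numpy as np
from scipy.spatial.transform import Rotation as R
q=np.load("q.npy");s=read_state();e=s["eef_pos"];Rm=R.from_rotvec(s["eef_rot"]).as_matrix()
c,n=np.cos(q[2]),np.sin(q[2]);d=e[:2]-q[:2]
print("t",s["time_s"],"stage mm",np.round([1e3*(c*d[0]+n*d[1]),1e3*(-n*d[0]+c*d[1]),e[2]*1e3],1),"F",np.round(s["contact_force"],2),"M",np.round(s["moment"],2),"op",round(s["opening"],3))
print("yaw y-axis deg",np.degrees(np.arctan2(-Rm[0,1],Rm[1,1])),"want",np.degrees(q[2]),"z",np.round(Rm[:,2],4))
E
python3 w.py
```

```text
t 1.2333 stage mm [-452.7  624.7  214. ] F [ 0.34  1.62 -0.05] M [ 0.07 -0.04 -0.04] op 0.74
yaw y-axis deg 2.26539652392126 want 2.0980253132015423 z [-8.0e-04 -2.4e-03 -1.0e+00]
```

Request:
drive_tool:
  dp:
    - [-0.25,-0.35,0]
    - [-0.5,-0.7,0]
    - [-0.65,-1,0]
  angular:
    - [0,0,0]
    - [0,0,0]
    - [0,0,0]

```text
time_s: 1.48
eef_pos: [0.1905, 0.4128, 0.214]
eef_rot: [-0.059, 3.14, 0.001]
contact_force: [0.4, 0.7, 0.2]
opening: 0.609
```

Request:
drive_tool:
  dp:
    - [-0.25,-0.35,0]
    - [-0.5,-0.7,0]
    - [-0.65,-1,0]
  angular:
    - [0,0,0]
    - [0,0,0]
    - [0,0,0]

```text
time_s: 1.73
eef_pos: [0.2598, 0.3148, 0.2143]
eef_rot: [-0.057, 3.14, 0.001]
contact_force: [0.8, 0.4, 0.1]
opening: 0.604
```

Request:
drive_tool:
  dp:
    - [-0.25,-0.35,0]
    - [-0.5,-0.7,0]
    - [-0.65,-1,0]
  angular:
    - [0,0,0]
    - [0,0,0]
    - [0,0,0]

```text
time_s: 1.98
eef_pos: [0.3288, 0.217, 0.2144]
eef_rot: [-0.057, 3.139, 0.001]
contact_force: [0.8, 0.5, 0.2]
opening: 0.601
```

Request:
drive_tool:
  dp:
    - [-0.25,-0.35,0]
    - [-0.5,-0.7,0]
    - [-0.65,-1,0]
  angular:
    - [0,0,0]
    - [0,0,0]
    - [0,0,0]

```text
time_s: 2.23
eef_pos: [0.3977, 0.1189, 0.2144]
eef_rot: [-0.056, 3.139, 0.0]
contact_force: [1.1, 1.5, -0.3]
opening: 0.604
```

Request:
drive_tool:
  dp:
    - [-0.25,-0.35,0]
    - [-0.5,-0.7,0]
    - [-0.65,-1,0]
    - [-0.65,-1,0]
  angular:
    - [0,0,0]
    - [0,0,0]
    - [0,0,0]
    - [0,0,0]

```text
time_s: 2.57
eef_pos: [0.468, 0.0184, 0.2142]
eef_rot: [-0.051, 3.138, -0.002]
contact_force: [-0.5, 2.0, -0.6]
opening: 0.604
```

```bash
python3 w.py
```

```text
t 2.5667 stage mm [-122.1  123.7  214.2] F [-0.52  2.03 -0.61] M [-0.01 -0.   -0.02] op 0.604
yaw y-axis deg 1.8637446854406614 want 2.0980253132015423 z [ 0.003  -0.0015 -1.    ]
```

Request:
drive_tool:
  dp:
    - [-0.25,-0.35,0]
    - [-0.49,-0.7,0.3]
    - [-0.49,-0.9,0.7]
    - [-0.49,-0.9,0.9]
    - [-0.49,-0.9,0.9]
  angular:
    - [0,0,0]
    - [0,0,0]
    - [0,0,0]
    - [0,0,0]
    - [0,0,0]

```text
time_s: 2.98
eef_pos: [0.5143, -0.066, 0.1193]
eef_rot: [0.053, -3.135, -0.002]
contact_force: [-1.9, 0.2, -1.4]
opening: 0.599
```

Request:
drive_tool:
  dp:
    - [0,0,0.3]
    - [0,0,0.6]
    - [0,0,0.6]
    - [0,0,0.6]
  angular:
    - [0,0,0]
    - [0,0,0]
    - [0,0,0]
    - [0,0,0]

```text
time_s: 3.32
eef_pos: [0.5159, -0.0642, 0.0646]
eef_rot: [0.058, -3.139, -0.001]
contact_force: [-0.3, -0.8, 0.2]
opening: 0.602
```

```bash
python3 w.py; cat > snap.py <<'E'
import sys,cv2,pickle
from plant import eyes
n=sys.argv[1];P={}
for k,(x,y,w,h,s) in {"top":(310,140,140,120,5),"scene":(220,120,140,110,5)}.items():
    p=eyes.camera(k);P[k]=p
    cv2.imwrite(f"pics/{n}_{k}.png",cv2.resize(p["color"][y:y+h,x:x+w,::-1],None,fx=s,fy=s,interpolation=2))
pickle.dump(P,open(n+".pkl","wb"))
E
python3 snap.py a
```

```text
t 3.3167 stage mm [-77.3  39.4  64.6] F [-0.27 -0.81  0.16] M [ 0.02 -0.01 -0.03] op 0.602
yaw y-axis deg 2.1241672202750843 want 2.0980253132015423 z [-1.7e-03  5.0e-04 -1.0e+00]
```

View pics/a_scene.png

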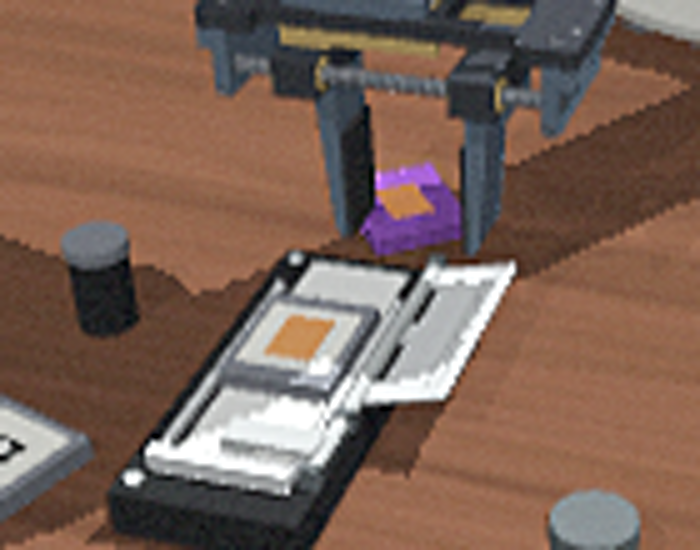

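View pics/a_top.png

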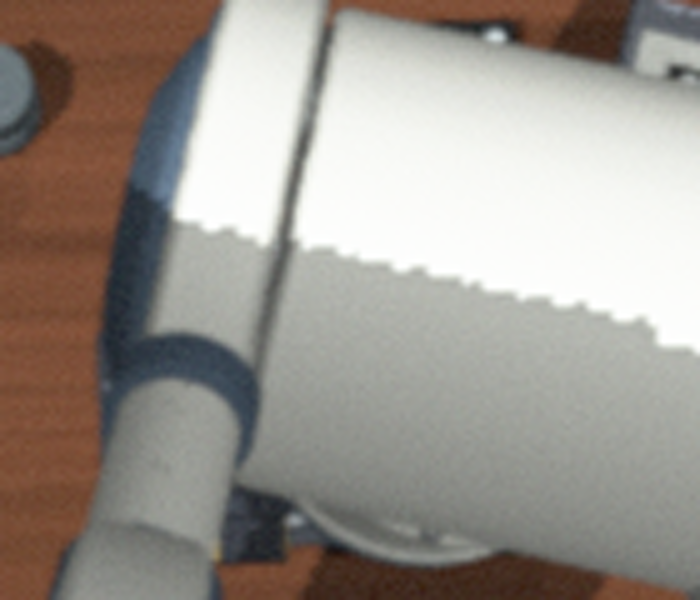

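```bash
python3 - <<'E'
import pickle
from h import *
P=pickle.load(open("a.pkl","rb"));q=np.load("q.npy")
for y in (-34,34):
  for dx in(-16,16):
    for dy in(-6.7,6.7):
      print(y,dx,dy,((proj(P["scene"],S2W(q,[[-77.3+dx,39.4+y+dy,64.6]]))[0]-[220,120])*5).round(0))
E
```

```text
-34 -16 -6.7 [351. 201.]
-34 -16 6.7 [376. 205.]
-34 16 -6.7 [327. 233.]
-34 16 6.7 [353. 237.]
34 -16 -6.7 [480. 219.]
34 -16 6.7 [507. 223.]
34 16 -6.7 [460. 252.]
34 16 6.7 [487. 256.]
```

Scene view: the fingertips at crop (345,235) and (475,252) match the projected positions. The carrier is in front of them and the plate is under the right-hand finger. I correct the small offset and descend.

Request:
drive_tool:
  dp:
    - [-0.03,-0.05,0.05]
    - [-0.03,-0.05,0.15]
    - [-0.03,-0.05,0.2]
    - [-0.03,-0.05,0.2]
  angular:
    - [0,0,0]
    - [0,0,0]
    - [0,0,0]
    - [0,0,0]

```text
time_s: 3.75
eef_pos: [0.5187, -0.0697, 0.043]
eef_rot: [0.057, -3.14, -0.001]
contact_force: [0.3, 0.5, -0.9]
opening: 0.605
```

```bash
python3 w.py;python3 snap.py b
```

```text
t 3.75 stage mm [-74.7  33.8  43. ] F [ 0.26  0.52 -0.88] M [ 0.   -0.02 -0.08] op 0.605
yaw y-axis deg 2.0941774506428876 want 2.0980253132015423 z [-1.3e-03  3.0e-04 -1.0e+00]
```

View pics/b_scene.png

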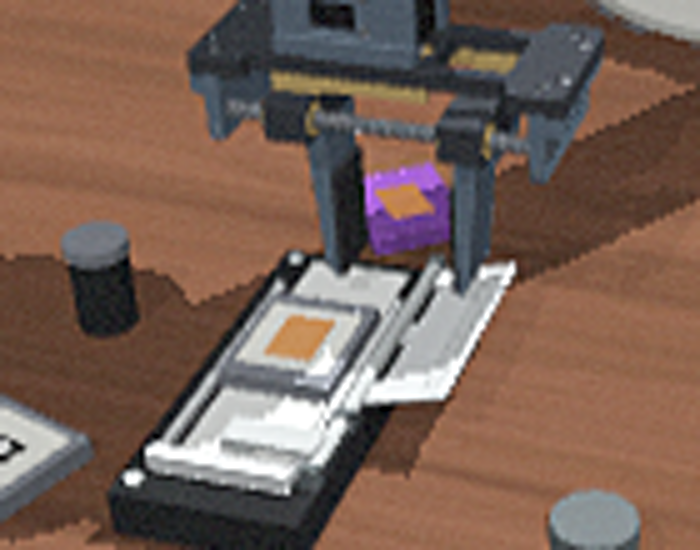

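The left finger is behind the carrier and the right one is over the plate, at about (465,285). Pressing down.

Request:
drive_tool:
  dp:
    - [0,0,0.03]
    - [0,0,0.06]
    - [0,0,0.09]
    - [0,0,0.09]
    - [0,0,0.09]
  angular:
    - [0,0,0]
    - [0,0,0]
    - [0,0,0]
    - [0,0,0]
    - [0,0,0]

```text
time_s: 4.27
eef_pos: [0.5193, -0.0697, 0.0349]
eef_rot: [-0.058, 3.141, 0.0]
contact_force: [0.8, 1.2, 3.3]
opening: 0.608
```

```bash
python3 w.py
```

```text
t 4.2667 stage mm [-74.1  33.8  34.9] F [0.84 1.2  3.35] M [ 0.34 -0.03 -0.  ] op 0.608
yaw y-axis deg 2.107863308440749 want 2.0980253132015423 z [ 0.e+00  1.e-04 -1.e+00]
```

Request:
drive_tool:
  dp:
    - [0,0,0.02]
    - [0,0,0.04]
    - [0,0,0.055]
    - [0,0,0.055]
    - [0,0,0.055]
  angular:
    - [0,0,0]
    - [0,0,0]
    - [0,0,0]
    - [0,0,0]
    - [0,0,0]

```text
time_s: 4.68
eef_pos: [0.5194, -0.0696, 0.0294]
eef_rot: [-0.058, 3.141, 0.0]
contact_force: [0.4, 3.3, 6.6]
opening: 0.603
```

```bash
python3 w.py;python3 snap.py c
```

```text
t 4.6833 stage mm [-74.1  33.9  29.4] F [0.4  3.34 6.6 ] M [ 0.77 -0.04 -0.07] op 0.603
yaw y-axis deg 2.104781485698845 want 2.0980253132015423 z [ 2.e-04  1.e-04 -1.e+00]
```

View pics/c_scene.png

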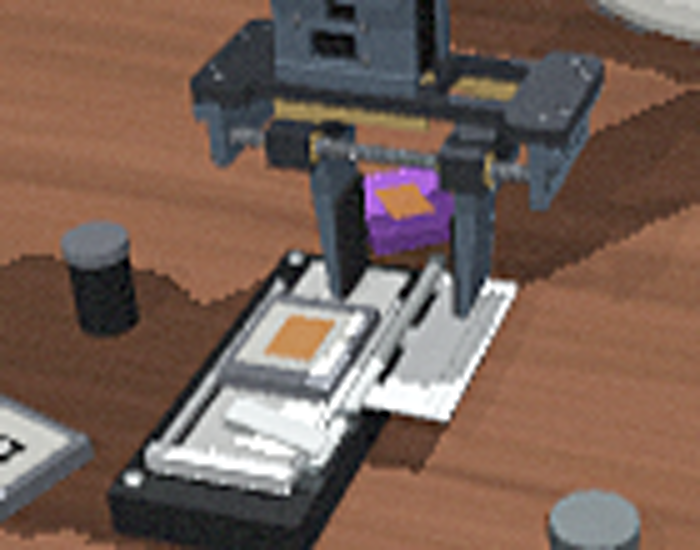

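The plate is down, the jaw lip is lifted at about (275,425), and the carrier is still outside. Now I push along +x.

```bash
python3 w.py
```

```text
t 4.7833 stage mm [-74.1  33.9  29.5] F [0.29 3.35 6.23] M [ 0.81 -0.   -0.01] op 0.603
yaw y-axis deg 2.106175514469619 want 2.0980253132015423 z [ 3.e-04  1.e-04 -1.e+00]
```

Request:
drive_tool:
  dp:
    - [0,0,0]
    - [-0.04,0,0]
    - [-0.08,0,0]
    - [-0.12,0,0]
    - [-0.16,0,0]
    - [-0.2,0,0]
    - [-0.2,0,0]
  angular:
    - [0,0,0]
    - [0,0,0]
    - [0,0,0]
    - [0,0,0]
    - [0,0,0]
    - [0,0,0]
    - [0,0,0]

```text
time_s: 5.37
eef_pos: [0.5389, -0.069, 0.0293]
eef_rot: [0.058, -3.14, -0.0]
contact_force: [-2.4, 0.6, 6.8]
opening: 0.607
```

```bash
python3 w.py;python3 snap.py d
```

```text
t 5.3667 stage mm [-54.5  33.8  29.3] F [-2.35  0.58  6.8 ] M [0.34 0.4  0.04] op 0.607
yaw y-axis deg 2.1264239120402926 want 2.0980253132015423 z [-0.0013  0.     -1.    ]
```

View pics/d_scene.png

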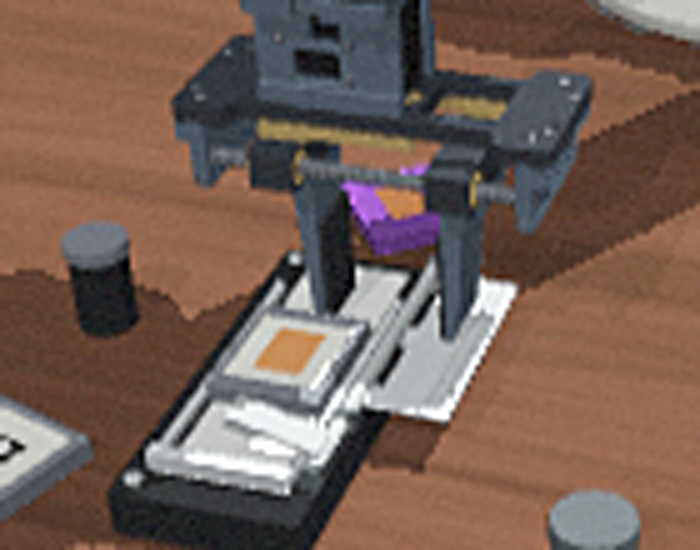

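The carrier slides with the finger, its rear edge now at about (315,310), and the plate stays down. Continuing.

Request:
drive_tool:
  dp:
    - [-0.05,0,0]
    - [-0.1,0,0]
    - [-0.15,0,0]
    - [-0.2,0,0]
    - [-0.25,0,0]
    - [-0.3,0,0]
    - [-0.35,0,0]
    - [-0.35,0,0]
  angular:
    - [0,0,0]
    - [0,0,0]
    - [0,0,0]
    - [0,0,0]
    - [0,0,0]
    - [0,0,0]
    - [0,0,0]
    - [0,0,0]

```text
time_s: 6.13
eef_pos: [0.5742, -0.0677, 0.0293]
eef_rot: [0.058, -3.14, 0.0]
contact_force: [-1.4, 0.3, 6.4]
opening: 0.604
```

```bash
python3 w.py;python3 snap.py e
```

```text
t 6.1333 stage mm [-19.2  33.8  29.3] F [-1.43  0.32  6.44] M [0.31 0.28 0.02] op 0.604
yaw y-axis deg 2.12279534476552 want 2.0980253132015423 z [-9.e-04 -0.e+00 -1.e+00]
```

View pics/e_scene.png

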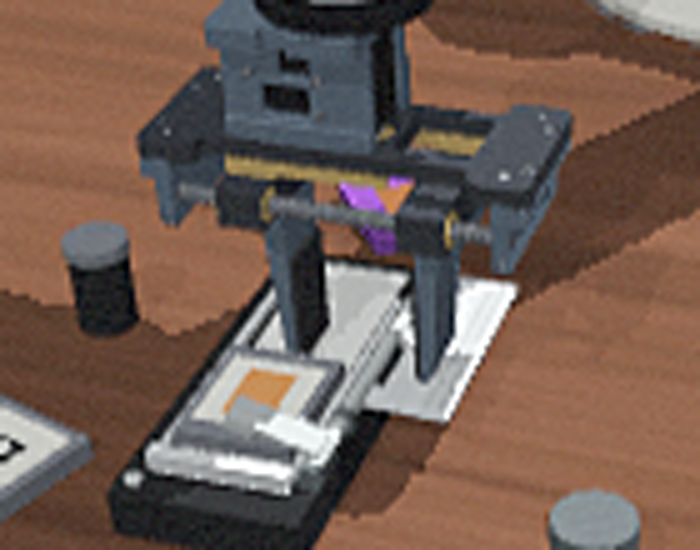

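The carrier goes under the raised jaw, with its front edge near (235,440). About 12 mm remain, so I go slowly and watch the force.

Request:
drive_tool:
  dp:
    - [-0.03,0,0]
    - [-0.06,0,0]
    - [-0.09,0,0]
    - [-0.09,0,0]
  angular:
    - [0,0,0]
    - [0,0,0]
    - [0,0,0]
    - [0,0,0]

```text
time_s: 6.57
eef_pos: [0.5826, -0.0674, 0.0293]
eef_rot: [0.058, -3.139, -0.0]
contact_force: [-3.6, 0.2, 6.8]
opening: 0.602
```

Request:
drive_tool:
  dp:
    - [-0.01,0,0]
    - [-0.02,0,0]
    - [-0.02,0,0]
  angular:
    - [0,0,0]
    - [0,0,0]
    - [0,0,0]

```text
time_s: 6.82
eef_pos: [0.5841, -0.0673, 0.0292]
eef_rot: [0.058, -3.139, -0.0]
contact_force: [-5.8, -0.6, 6.9]
opening: 0.608
```

```bash
python3 w.py
```

```text
t 6.8167 stage mm [-9.3 33.8 29.2] F [-5.78 -0.58  6.94] M [0.18 0.99 0.12] op 0.608
yaw y-axis deg 2.1227836747137743 want 2.0980253132015423 z [-2.2e-03  1.0e-04 -1.0e+00]
```

Request:
drive_tool:
  dp:
    - [-0.01,0,0]
    - [-0.02,0,0]
    - [-0.02,0,0]
  angular:
    - [0,0,0]
    - [0,0,0]
    - [0,0,0]

```text
time_s: 7.07
eef_pos: [0.5857, -0.0672, 0.0292]
eef_rot: [0.058, -3.138, -0.0]
contact_force: [-7.3, -0.7, 10.0]
opening: 0.604
```

```bash
python3 w.py;python3 snap.py f; python3 - <<'E'
import pickle
from h import *
P=pickle.load(open("f.pkl","rb"));p=P["scene"]
cv2.imwrite("pics/f_z.png",cv2.resize(p["color"][180:235,240:310,::-1],None,fx=10,fy=10,interpolation=2))
E
```

```text
t 7.0667 stage mm [-7.6 33.8 29.2] F [-7.25 -0.75 10.03] M [ 0.08  1.37 -0.01] op 0.604
yaw y-axis deg 2.118225373091609 want 2.0980253132015423 z [-2.8e-03  1.0e-04 -1.0e+00]
```

View pics/f_z.png

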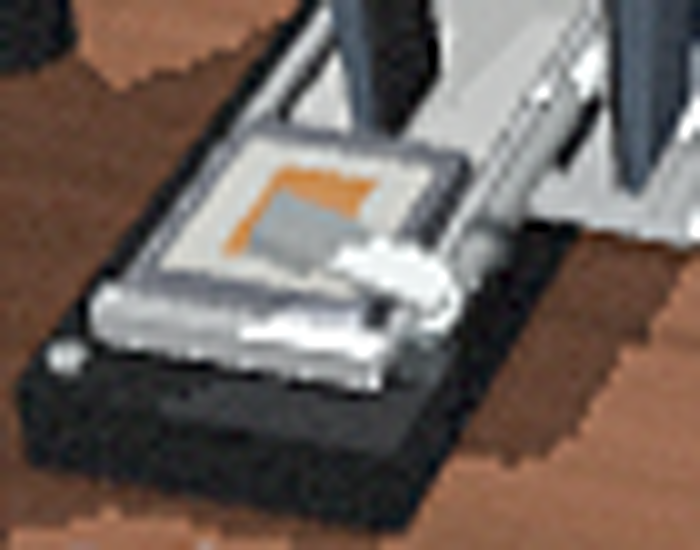

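The carrier's front edge looks to be up against the end stop bar, at about (190,290). I press a little more to see whether it is truly at the hard stop.

Request:
drive_tool:
  dp:
    - [-0.01,0,0]
    - [-0.02,0,0]
    - [-0.03,0,0]
    - [-0.03,0,0]
  angular:
    - [0,0,0]
    - [0,0,0]
    - [0,0,0]
    - [0,0,0]

```text
time_s: 7.5
eef_pos: [0.5862, -0.0672, 0.0289]
eef_rot: [0.058, -3.134, -0.001]
contact_force: [-19.7, -4.0, 19.0]
opening: 0.603
```

```bash
python3 w.py;python3 snap.py g; python3 - <<'E'
import pickle
from h import *
P=pickle.load(open("g.pkl","rb"));p=P["scene"]
cv2.imwrite("pics/g_z.png",cv2.resize(p["color"][180:235,240:310,::-1],None,fx=10,fy=10,interpolation=2))
E
```

```text
t 7.5 stage mm [-7.1 33.9 28.9] F [-19.69  -4.02  19.04] M [-0.82  3.61 -0.49] op 0.603
yaw y-axis deg 2.106001920604091 want 2.0980253132015423 z [-7.4e-03  4.0e-04 -1.0e+00]
```

View pics/g_z.png

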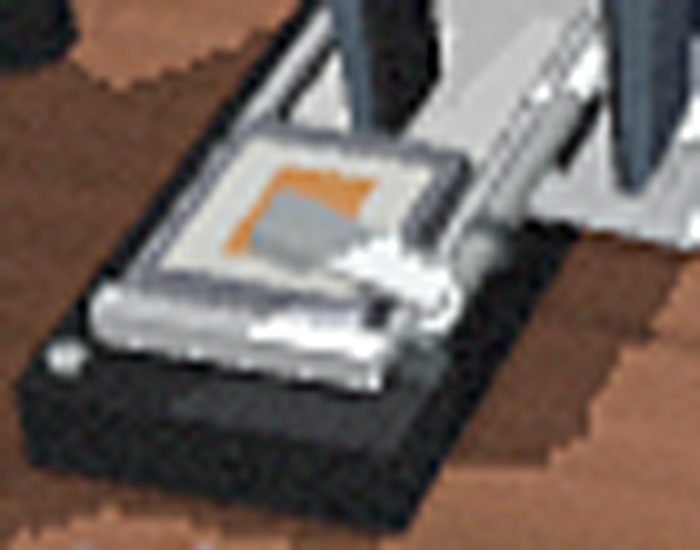

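The force rose to 20 N with no further travel, and the tool is at x = -7.1 against -7 predicted, so the carrier is home. I back off with the clip still held, then lift.

Request:
drive_tool:
  dp:
    - [0.02,0,0]
    - [0.04,0,0]
    - [0.06,0,0]
    - [0.08,0,0]
    - [0.08,0,0]
  angular:
    - [0,0,0]
    - [0,0,0]
    - [0,0,0]
    - [0,0,0]
    - [0,0,0]

```text
time_s: 8.02
eef_pos: [0.5833, -0.0677, 0.0299]
eef_rot: [-0.057, 3.139, -0.001]
contact_force: [2.3, 1.1, 7.3]
opening: 0.607
```

```bash
python3 w.py;python3 snap.py h; python3 - <<'E'
import pickle
from h import *
P=pickle.load(open("h.pkl","rb"));p=P["scene"]
cv2.imwrite("pics/h_z.png",cv2.resize(p["color"][180:235,240:310,::-1],None,fx=10,fy=10,interpolation=2))
E
```

```text
t 8.0167 stage mm [-10.1  33.4  29.9] F [2.31 1.07 7.31] M [ 0.33 -0.47 -0.12] op 0.607
yaw y-axis deg 2.097714768140445 want 2.0980253132015423 z [ 2.6e-03 -5.0e-04 -1.0e+00]
```

View pics/h_z.png

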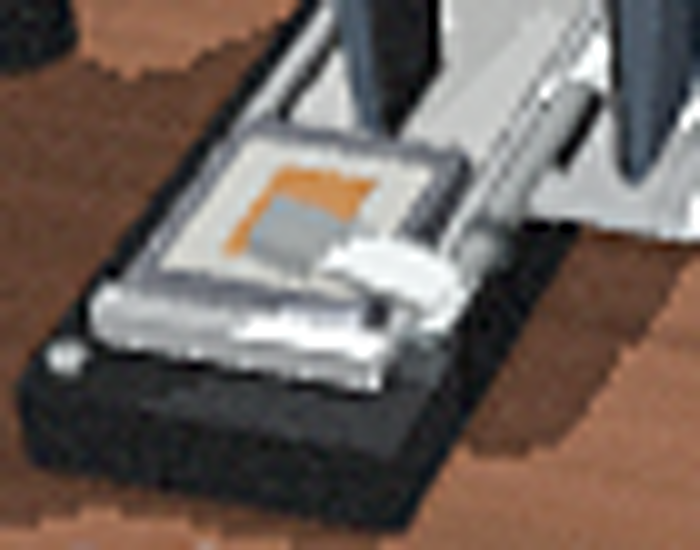

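The carrier stays at the stop, the finger is clear by about 3 mm and the clip is still held. Now I raise slowly.

Request:
drive_tool:
  dp:
    - [0.02,0,-0.02]
    - [0.02,0,-0.04]
    - [0.02,0,-0.06]
    - [0.02,0,-0.08]
    - [0.02,0,-0.12]
    - [0.02,0,-0.3]
    - [0.02,0,-0.5]
    - [0.02,0,-0.5]
  angular:
    - [0,0,0]
    - [0,0,0]
    - [0,0,0]
    - [0,0,0]
    - [0,0,0]
    - [0,0,0]
    - [0,0,0]
    - [0,0,0]

```text
time_s: 8.78
eef_pos: [0.5817, -0.0678, 0.0825]
eef_rot: [-0.058, 3.137, -0.001]
contact_force: [1.6, -0.7, -0.1]
opening: 0.607
```

Request:
drive_tool:
  dp:
    - [0.2,0,-0.3]
    - [0.5,0,-0.6]
    - [0.8,0,-0.8]
    - [1,0,-0.8]
    - [1,0,-0.8]
  angular:
    - [0,0,0]
    - [0,0,0]
    - [0,0,0]
    - [0,0,0]
    - [0,0,0]

```text
time_s: 9.2
eef_pos: [0.4767, -0.0709, 0.1603]
eef_rot: [0.057, -3.14, -0.0]
contact_force: [0.8, -0.1, -0.1]
opening: 0.602
```

Request:
drive_tool:
  dp:
    - [0,0.4,0]
    - [0,0.8,0]
    - [0,1,0]
    - [0,1,0]
  angular:
    - [0,0,0]
    - [0,0,0]
    - [0,0,0]
    - [0,0,0]

```text
time_s: 9.53
eef_pos: [0.4763, 0.032, 0.1591]
eef_rot: [0.062, -3.14, -0.001]
contact_force: [0.3, -0.8, 0.6]
opening: 0.605
```

Request:
drive_tool:
  dp:
    - [0,0.4,0]
    - [0,0.8,0]
    - [0,1,0]
    - [0,1,0]
  angular:
    - [0,0,0]
    - [0,0,0]
    - [0,0,0]
    - [0,0,0]

```text
time_s: 9.87
eef_pos: [0.473, 0.1317, 0.159]
eef_rot: [0.062, -3.141, -0.001]
contact_force: [0.2, -0.1, 0.4]
opening: 0.603
```

```bash
python3 w.py;python3 snap.py i; python3 - <<'E'
import pickle
from h import *
from scipy.optimize import least_squares
P=pickle.load(open("i.pkl","rb"));p=P["scene"]
cv2.imwrite("pics/i_z.png",cv2.resize(p["color"][165:235,235:325,::-1],None,fx=8,fy=8,interpolation=2))
cv2.imwrite("pics/i_full.png",p["color"][:,:,::-1])
E
```

```text
t 9.8667 stage mm [-113.   236.8  159. ] F [ 0.23 -0.12  0.4 ] M [-0.03  0.04 -0.03] op 0.603
yaw y-axis deg 2.2642976343256764 want 2.0980253132015423 z [-3.e-04  6.e-04 -1.e+00]
```

View pics/i_z.png

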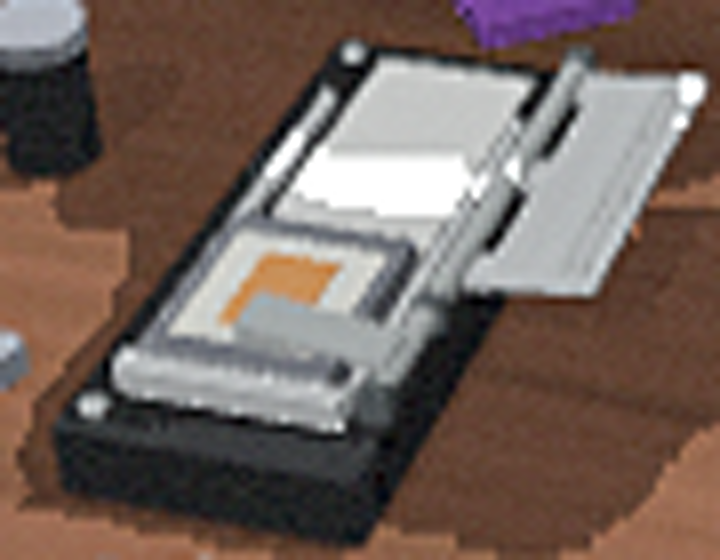

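View pics/i_top.png

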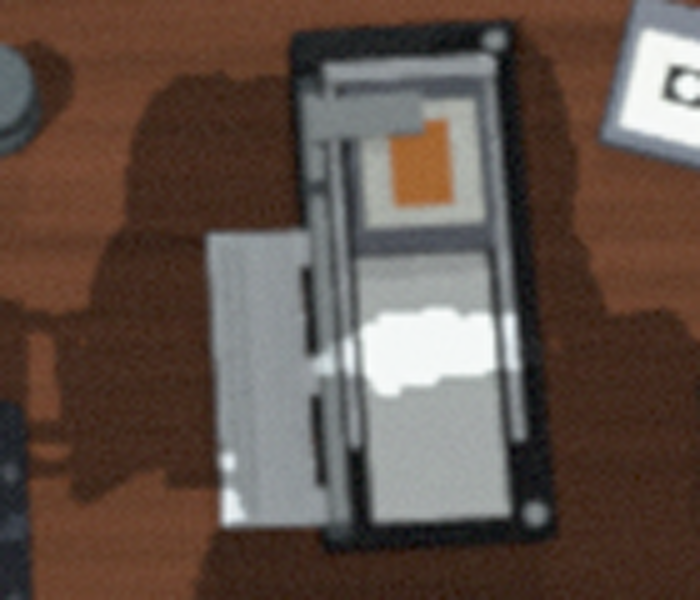

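View pics/i_full.png

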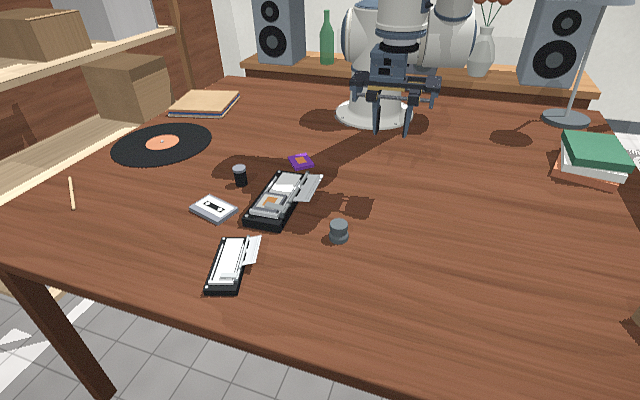

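In the top view the carrier is under the jaw against the end stop. Its rear edge is at crop y of about 250, roughly stage x 9 to 10 mm. The jaw rests on it at (365,115), the arm is clear and the bystanders have not moved.

```bash
python3 -c "
from plant import workorder
print(workorder.hand_in())"
```

```text
the job is handed in; nothing more can be done
None
```

The slide carrier is loaded, fully home and clamped, and the job is handed in; no verdict is reported. One fingertip held the thumb plate down at about 6–7 N while the other pushed the carrier under the open jaw until it met the end stop. I then backed off 3 mm with the clip still held, let the clip up and moved away.

**Carrier position:** at the stop the force rose to about 20 N with no further travel, and the tool stood at stage x = -7.1 mm against -7 expected. The last top picture puts the rear edge at about stage x = 9–10 mm, where 9 is home.

**Clamp:** the last pictures show the jaw resting on the carrier. I had no direct reading of the clip angle or clamp force, so those rest on the pictures alone.

**Surroundings:** the arm was well clear with almost no force on the tool, about 10 s into the run. By eye, the film can, cassette and loupe stood where they were at the start.

**Disagreements:** the stage fit differed from the pictures by 1–2 px (about 2–4 mm) at a few points. None of the checks failed.

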